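# Give the sieve shaker four more minutes

### The job

Give the sieve shaker four more minutes: with a fingertip, gently push the timer dial round clockwise by exactly four clicks from where it stands, never going past the fourth click. Then press the green start button fully down with a fingertip and let it go. Nothing is to be picked up or shifted: leave the tin, the dish and the cap where they stand.

Things in the scene. Friction and masses are not known exactly. Their poses are not given: they have to be found in the camera images.
- console: timer console of the sieve shaker, a flat grey box with a white top, 130 x 230 x 50 mm (x, y, z), fixed to the bench; origin at the centre of its underside, its x axis points away from the robot (within 0.16 rad), y to the left. The dial's axis stands at y = +42 mm, the button at x = -5, y = -77 mm of it
- dial (a joint): angle of the timer dial in rad, growing clockwise seen from above. It has ten click stops, 24 degrees (0.4189 rad) apart, at 0, 0.419, ... 3.770, with end stops just beyond the first and the last; it starts resting in one of the first four stops. To leave a stop takes about 0.16 N m (some 4 N on a lobe); past half-way the dial springs on to the next stop by itself and stays there
- dial_hub (a point): centre of the top of the dial's hub, on its upright axis, 32 mm above the console's top (82 mm above the bench). The black dial has a hub of 20 mm radius and three straight lobes 120 degrees apart, each 16 mm wide with a round end, reaching 50 mm from the axis; the lobes stand from 6 to 31 mm above the console's top, open to the side between them (a disc of 30 mm radius, 5 mm high, lies under them). The point's axes turn with the dial
- dial_index (a point): point on top of the lobe with the yellow line, 42 mm from the dial's axis and 31 mm above the console's top; black tick marks on the console round the dial show the ten stops of this lobe
- start (a joint): travel of the green start button in m, 0 when up, 0.006 fully down; springs back when let go; fully down takes 5 N
- start_top (a point): centre of the top of the green start button, 28 mm across, standing in a round black housing 44 mm across, 22 mm above the top of the console; it moves straight down
- tin: closed round sample tin, mottled white, 59 mm across, 38 mm high, loose on the bench; origin at the centre of its underside; to be left alone
- dish: shallow milky plastic dish, 60 mm across, 17 mm high, loose on the bench; origin at the centre of its underside; to be left alone
- cap: cream plastic cap, 58 mm across, 37 mm high, loose on the bench; origin at the centre of its underside; to be left alone

How it is judged (in metres and radians):
On the way, in this order (a step that is already met when the one before it is completed fails the run):
1. the dial rests four clicks further on, the button still up (distance of dial_index from where it was at the start of the episode between 0.0584 and 0.066 m and value of joint start below 0.002 m), for 0.2 s.
2. the start button is pressed fully down (value of joint start above 0.005 m), for 0.04 s.
At the end, for the whole second after the job is handed in: The dial rests in the fourth stop clockwise of where it started (within about 8 degrees), the button has been pressed after that and is up again, and the tin, dish and cap stand within 10 mm of where they stood (distance of dial_index from where it was at the start of the episode between 0.0584 and 0.066 m and velocity of joint dial between -0.05 and 0.05 rad/s and value of joint start below 0.001 m and distance of each of tin, dish, cap from where it was at the start of the episode below 0.01 m); the robot touches nothing.
It fails at once if the dial went past the fourth click (distance of dial_index from where it was at the start of the episode above 0.069 m).
It fails at once if the button was pressed while the dial was not four clicks on (value of joint start above 0.003 m and distance of dial_index from where it was at the start of the episode below 0.0584 m).
It fails at once if the dial was gripped or shoved hard (more than 30 N) (contact force between the fingers and dial above 30 N).
It fails at once if a bystander was lifted or shifted (distance of any of tin, dish, cap from where it was at the start of the episode above 0.015 m).
It also fails if it takes over 58 s, if anything falls off the work surface, if the arm or the gripper's body presses on something with over 40 N, if the wrist force passes 120 N, or if a joint passes its speed limit or range.

### The arm

A 6-joint arm with a two-finger parallel gripper is mounted at the origin on a cart in front of the work surface, level with it; the furniture and walls round the work are solid. World frame = base frame: x ahead of the robot, y to its left, z up, the work surface at z = 0. Lengths are in mm, angles in rad, forces in N, time in s.
With the tool pointing down it reaches from about 275 to 1000 mm from the base axis. Payload 8.4 kg.
Tool frame: the origin (TCP) lies midway between the tips of the shut fingers; the grasp point (between the pads) lies 19 mm behind it; z points along the fingers, y is the direction in which the jaws open and shut (so a half turn about z gives the same grasp; the last joint's range is limited). The gripper opens to 85 mm and grips with 20 to 120 N. Pads are 22 mm wide; open, the fingers measure 114 mm over their backs; the gripper's body (76 mm by 85 mm) begins 54 mm behind the grasp point. The pads swing forward as they close: fully open they stand 13 mm farther back than shut.
Start: joints at [-1.215, 0.353, 1.633, -0, 1.155, -0.002], TCP at [218.883, -585.421, 231.281] pointing down, gripper open.
Joint ranges: [-2.63, 2.63], [-0.92, 2.1], [0.06, 2.66], [-1.3, 4.44], [0, 2.69], [-3.02, 3.02]. Speed limits (rad/s): [2.22, 2.22, 2.79, 3.14, 3.14, 3.14].

### API

Orientations are given as [roll, pitch, yaw] about the fixed x, y, z axes, in that order (R = Rz(yaw) Ry(pitch) Rx(roll)).
In Python, from rig import r gives the robot as it stands.
- The arm moves only by the tool play_rows, never from a script. Its argument "moves" is a list of rows, each a list of 3 entries, a list of its own where there are three numbers: the turn, a rotation vector about the tool's x, y, z in degrees, then the shift along the tool's x, y, z in mm, then the opening, from 0 (shut) to 1 (fully open). A call has 1 to 20 rows; each row is the pose to reach, as a shift and turn from the pose measured when the call began, along the tool's axes at that moment; what a row does not reach only later rows make up. A row lasts 1/10 s, in which the tool goes at most 50 mm and 8.59 degrees, less where a joint would pass 70% of its speed; a pose out of reach is approached as far as the arm can. A call with a gripper value outside its range is refused whole. The fingers move at their own pace and stop on an object; "newtons" is the grip in N (left out, the last holds). Time passes only in rows, so rows that repeat a pose let the fingers close. It gives the time, the measured TCP pose, the force and the opening at its end, in the units of the state.
- r.sense(): the state, without advancing time (a new reading comes with each control period).
- r.grab_frame(name): name is "scene" or "top" or "wrist"; returns a dict with "color" (384x512x3 uint8, red, green, blue), "K" (3x3 intrinsics, pixels), "rvec" (rotation vector, rad) and "tvec" (3), from world to camera coordinates, as OpenCV has them; the wrist camera has in their place "T_tool_cam" (4x4, takes a point from camera to tool coordinates, whose origin is the TCP and whose axes are the flange's). Camera axes: x right, y down, z forward; pixel columns grow to the right and rows downward; lengths in mm; the calibration is good to about 2 mm. A picture is of the moment at which its call begins: read the wrist's pose just before it. There is no depth.
- r.sign_off(): hands the job in, once; it reports no verdict.
Trained networks look in a picture, given as the dict that the camera call returned (one of the last four; its "shot" number tells which), for a name from the list of things; names that differ only in an ending like _2 or _b are one class to them, and where a whole thing is asked for, a point or a joint stands for the part that bears it (a point fixed in the world has none). Each returns a list of dicts, best first, with "conf" (0 to 1); they miss things now and then, are a little off and sometimes report something else, mostly with a low value. They report only what shows in the picture. A call takes as long as a camera call.
- r.silhouettes(picture, name): "mask" (384x512 bool, what is visible of it) and "location" ([column, row] in pixels, amid what is visible of it).
The state is a dict: "clock": time; "qpos": joint angles; "qvel": joint speeds; "joint_efforts": joint torques, N m; "eef_pos": TCP position; "tcp_rot": TCP orientation; "contact_force": force on the tool from outside, world axes, zero at the start; "wrist_torque": the same for the moment, N m; "opening": opening from 0.0 (shut) to 1.0 (fully open).
Only numpy, scipy, OpenCV 4.12 (cv2) and the standard library are available. Lean on these libraries where they do the work, as an engineer would, in place of code of your own. Each camera call takes 0.05 s, during which the arm holds its last target.

## Working session

There is one attempt and no reset: what is moved stays moved. The work goes in short steps, Python scripts to look and compute and a tool call to move; the robot and the scene stay as the last step left them, time stands still between calls to the robot, and variables do not carry over. Pictures are saved under pics/ and viewed, and the job is handed in when it is done.

Besides the shell and the picture viewer there is one more tool, called after "Call:" as name(argument=value, ...) on one line, values as JSON. play_rows: Moves the arm, as the interface text tells. Its arguments: {"type":"object","properties":{"moves":{"type":"array"},"newtons":{"type":"number"}},"required":["moves"]}

```bash
ls; mkdir -p pics; python3 - <<'E'
from rig import r
import cv2,numpy as np
print(r.sense())
for n in ["scene","top"]:
    f=r.grab_frame(n); cv2.imwrite(f"pics/{n}0.png",f["color"][:,:,::-1])
    np.savez(f"{n}0.npz",**{k:f[k] for k in("K","rvec","tvec","color")})
    print(n,f["K"],f["rvec"],f["tvec"])
    for o in ["console","dial_index","dial_hub","start_top","tin","dish","cap"]:
        print(o,[(d["conf"],d["location"],d["mask"].sum()) for d in r.silhouettes(f,o)][:2])
E
```

```text
pics
{'clock': 0.0, 'qpos': array([-1.21538219e+00,  3.53676896e-01,  1.63415764e+00,  2.50223045e-05,
        1.15520694e+00, -2.42154643e-03]), 'qvel': array([-0.00103899, -0.00121295, -0.00063069, -0.00063694,  0.00064468,
        0.00110643]), 'joint_efforts': array([ 3.71615170e-03, -6.05249405e+01, -3.42069340e+01,  4.13323323e-04,
        9.42733604e-03, -5.78071990e-07]), 'eef_pos': array([ 218.72759592, -584.94913711,  230.53367651]), 'tcp_rot': array([-3.14014389e+00, -2.63860335e-05,  3.57825550e-01]), 'contact_force': array([ 0.1150148 ,  0.5216477 , -0.44150956]), 'wrist_torque': array([-0.05802259, -0.00343427,  0.0339743 ]), 'opening': 1.000099834060376}
scene [[432.5618305    0.         266.44707215]
 [  0.         432.5618305  186.20693007]
 [  0.           0.           1.        ]] [ 2.00540711 -0.92371372  0.48190868] [-382.31242763  237.07735866  673.69755501]
console [(0.71, [266.7, 212.6], np.int64(6080))]
dial_index [(0.61, [246.7, 184.8], np.int64(840))]
dial_hub [(0.95, [241.3, 186.7], np.int64(893))]
start_top [(0.56, [291.1, 210.0], np.int64(122))]
tin [(0.61, [332.7, 249.0], np.int64(902))]
dish [(0.62, [310.0, 272.3], np.int64(740))]
cap [(0.77, [193.3, 187.2], np.int64(499))]
top [[356.26657456   0.         259.28350405]
 [  0.         356.26657456 186.37653116]
 [  0.           0.           1.        ]] [ 2.20387273 -2.16601418  0.08850147] [-123.61379007  433.84761289  896.61348388]
console [(0.72, [248.7, 173.2], np.int64(4736))]
dial_index [(0.7, [231.6, 175.0], np.int64(610))]
dial_hub [(0.74, [232.2, 174.3], np.int64(652))]
start_top [(0.57, [279.3, 174.6], np.int64(102))]
tin [(0.58, [316.4, 170.6], np.int64(430))]
dish [(0.9, [317.6, 200.2], np.int64(431))]
cap [(0.67, [174.5, 181.2], np.int64(409))]
```

```bash
cat > h.py <<'E'
import numpy as np,cv2
def load(n):
    d=np.load(n); return {k:d[k] for k in d.files}
def proj(f,P): return cv2.projectPoints(np.float64(P).reshape(-1,1,3),f["rvec"],f["tvec"],f["K"],None)[0].reshape(-1,2)
def ray(f,uv,z):
    R=cv2.Rodrigues(f["rvec"])[0]; c=-R.T@f["tvec"]
    d=R.T@np.linalg.inv(f["K"])@np.array([uv[0],uv[1],1.]); return c+d*(z-c[2])/d[2]
E
python3 - <<'E'
from h import *
for n,(x0,y0,x1,y1) in {"top":(160,120,350,240),"scene":(170,130,370,300)}.items():
    f=load(n+"0.npz"); c=f["color"][y0:y1,x0:x1,::-1]
    s=4 if n=="top" else 3.5
    cv2.imwrite(f"pics/{n}z.png",cv2.resize(c,None,fx=s,fy=s,interpolation=cv2.INTER_CUBIC))
f=load("top0.npz"); g=load("scene0.npz")
for F,a,b,c in((f,[232.2,174.3],[279.3,174.6],[248.7,173.2]),(g,[241.3,186.7],[291.1,210],[266.7,212.6])):
    print(ray(F,a,82),ray(F,b,72))
for F,t in((f,[[316.4,170.6],[317.6,200.2],[174.5,181.2]]),(g,[[332.7,249],[310,272.3],[193.3,187.2]])):
    for p in t: print(ray(F,p,25))
E
```

```text
[458.71469258 -50.70098439  82.        ] [ 461.09289817 -163.69553694   72.        ]
[441.54011418 -58.15343875  82.        ] [ 455.90797966 -174.53106975   72.        ]
[ 478.22839848 -261.08540952   25.        ]
[ 402.7459054  -264.50354851   25.        ]
[444.71054969  99.53328694  25.        ]
[ 461.25662065 -269.64592687   25.        ]
[ 385.73726941 -272.64511212   25.        ]
[429.81436911  82.39299523  25.        ]
```

View pics/topz.png

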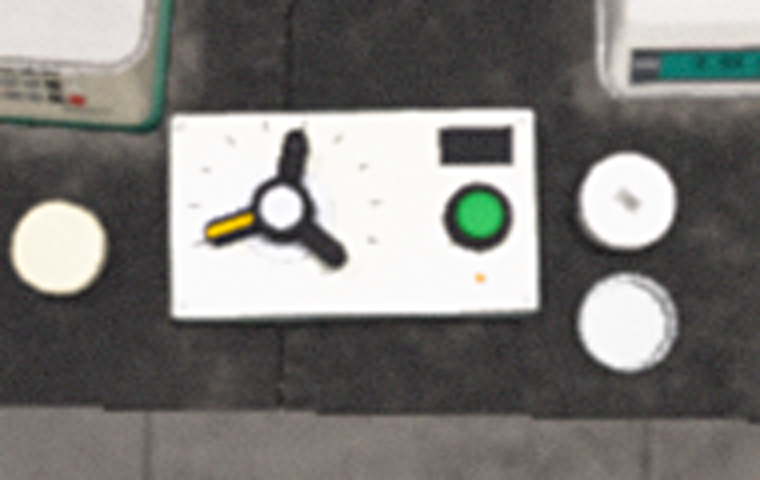

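View pics/scenez.png

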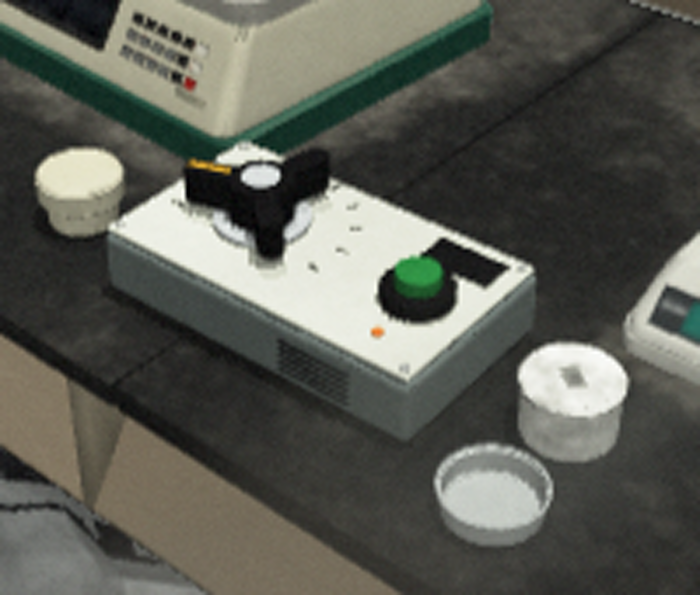

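Top view (crop scale 4): the hub is at about (281,208), and the yellow lobe points lower-left at the first tick, so the dial sits in stop 0. The button is at (480,214). The cap is on the left, with the tin and dish on the right. Next I fit the console pose.

```bash
cat > fit.py <<'E'
from h import *
from scipy.optimize import least_squares
T=load("top0.npz");S=load("scene0.npz")
t=lambda u,v:((u-1.5)/4+160,(v-1.5)/4+120)
s=lambda u,v:((u-1.25)/3.5+170,(v-1.25)/3.5+130)
# console pts: hub top centre, corners, button
L=np.array([[0,42,82],[65,115,50],[65,-115,50],[-65,-115,50],[-65,115,50],[-5,-77,72]])
obsT=[t(281,207),t(171,115),t(535,110),t(540,309),t(174,318),t(480,214)]
obsS=[s(261,176),s(242,143),s(534,271),s(407,382),s(110,226),s(419,271)]
def W(p):
    c,sn=np.cos(p[2]),np.sin(p[2])
    return np.c_[L[:,0]*c-L[:,1]*sn+p[0],L[:,0]*sn+L[:,1]*c+p[1],L[:,2]]
def res(p,w=(1,1)): return np.r_[w[0]*(proj(T,W(p))-obsT).ravel(),w[1]*(proj(S,W(p))-obsS).ravel()]
if __name__=="__main__":
    for w in((1,1),(1,0),(0,1)):
        q=least_squares(res,[450,-100,0],args=(w,),loss="soft_l1"); print(q.x,"hub",W(q.x)[0],"btn",W(q.x)[5]); print(np.round(res(q.x).reshape(-1,2),1).tolist())
    for F,n in((T,t),):
        h=W(q.x)[0]
        for uv in((212,237),): 
            a=ray(F,n(*uv),81);print(a)
E
python3 fit.py
```

```text
[ 4.65564534e+02 -8.75341786e+01  3.23955097e-02] hub [464.20416093 -45.55621551  82.        ] btn [ 463.06117576 -164.65572678   72.        ]
[[0.2, 0.6], [-0.9, -0.4], [0.5, -0.5], [0.4, 1.9], [-1.5, 1.0], [0.1, 0.7], [0.2, -0.2], [0.9, -2.1], [2.7, -1.4], [0.4, 0.4], [-2.7, -0.2], [-0.0, -0.8]]
[ 4.66976897e+02 -8.77659096e+01  3.69618522e-02] hub [465.42485249 -45.79459613  82.        ] btn [ 464.82572651 -164.89808494   72.        ]
[[0.3, 0.1], [-0.9, -0.8], [0.4, -1.3], [0.6, 1.1], [-1.2, 0.7], [0.2, -0.1], [0.7, -0.4], [1.1, -2.3], [3.2, -1.8], [1.3, 0.0], [-2.2, -0.3], [0.7, -1.2]]
[ 4.63921866e+02 -8.80675994e+01  3.12180369e-02] hub [462.61092185 -46.0880636   82.        ] btn [ 461.32770107 -165.18614647   72.        ]
[[0.4, 1.3], [-0.7, 0.2], [0.7, 0.2], [0.6, 2.6], [-1.3, 1.7], [0.3, 1.4], [-0.1, 0.3], [0.6, -1.8], [2.5, -0.8], [-0.0, 1.0], [-3.1, 0.2], [-0.4, -0.3]]
[447.02587471  -4.21225235  81.        ]
```

Call:
play_rows(moves=[[[0,0,0],[0,0,-30],0],[[0,0,0],[0,0,-60],0],[[0,0,0],[0,0,-60],0],[[0,0,0],[0,0,-60],0],[[0,0,0],[0,0,-60],0],[[0,0,0],[0,0,-60],0],[[0,0,0],[0,0,-60],0],[[0,0,0],[0,0,-60],0]], newtons=60)

```text
clock: 1.6
eef_pos: [218.8, -585.2, 290.7]
tcp_rot: [-3.141, -0.0, 0.358]
contact_force: [0.4, -0.5, 1.1]
opening: 0.002
```

```bash
python3 - <<'E'
from rig import r
import cv2,numpy as np
f=r.grab_frame("wrist"); print(f["K"],f["T_tool_cam"])
cv2.imwrite("pics/w1.png",f["color"][:,:,::-1])
f=r.grab_frame("scene"); cv2.imwrite("pics/s1.png",f["color"][:,:,::-1])
E
```

```text
[[296.88926318   0.         255.80704613]
 [  0.         296.88926318 198.81434447]
 [  0.           0.           1.        ]] [[ 2.31259913e-04 -9.44432064e-01 -3.28706592e-01  8.47546968e+01]
 [ 9.99999771e-01  9.33004099e-06  6.76738087e-04 -2.66433900e-02]
 [-6.36066302e-04 -3.28706674e-01  9.44431849e-01 -1.42310505e+02]
 [ 0.00000000e+00  0.00000000e+00  0.00000000e+00  1.00000000e+00]]
```

View pics/w1.png

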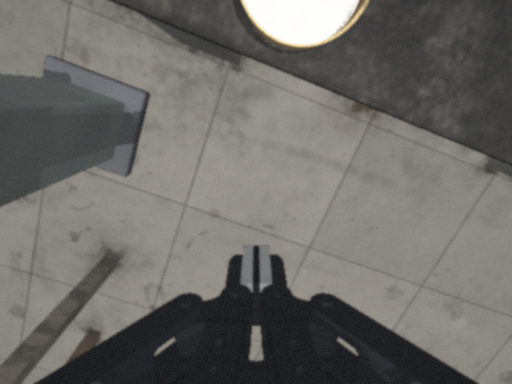

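View pics/s1.png

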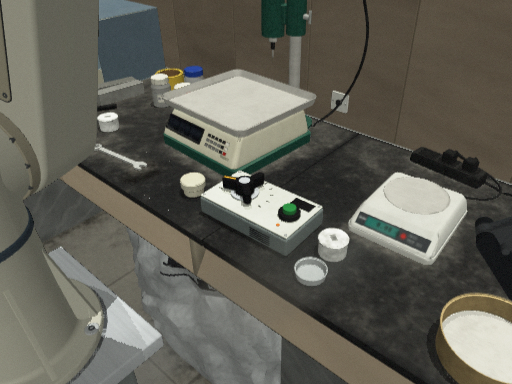

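Call:
play_rows(moves=[[[0,0,0],[10,-12,0],0],[[0,0,0],[30,-36,0],0],[[0,0,0],[60,-71,5],0],[[0,0,0],[90,-107,10],0],[[0,0,-1],[120,-143,20],0],[[0,0,-1],[150,-178,30],0],[[0,0,-2],[180,-214,40],0],[[0,0,-2],[210,-250,50],0],[[0,0,-2],[240,-285,60],0],[[0,0,-2],[270,-321,80],0],[[0,0,-2],[300,-356,100],0],[[0,0,-2],[330,-392,120],0],[[0,0,-2],[355,-422,135],0],[[0,0,-2],[375,-446,140],0],[[0,0,-2],[385.5,-458,140],0],[[0,0,-2],[385.5,-458,140],0],[[0,0,-2],[385.5,-458,140],0],[[0,0,-2],[385.5,-458,140],0]])

```text
clock: 3.5
eef_pos: [419.0, -21.8, 151.4]
tcp_rot: [-3.141, -0.0, 0.392]
contact_force: [0.2, -1.0, -0.2]
opening: -0.003
```

```bash
python3 - <<'E'
from rig import r
import cv2,numpy as np
s=r.sense();print(s["eef_pos"],s["tcp_rot"],s["qpos"],s["contact_force"])
f=r.grab_frame("wrist")
c=f["color"][:,:,::-1].copy()
# project hub & start pts
from scipy.spatial.transform import Rotation as R
Rw=R.from_euler("xyz",s["tcp_rot"]).as_matrix()
T=np.linalg.inv(f["T_tool_cam"])
def pj(P):
    pt=Rw.T@(np.array(P)-s["eef_pos"]); pc=T[:3,:3]@pt+T[:3,3]; q=f["K"]@pc; return q[:2]/q[2]
for p in([464.2,-45.6,82],[463,-164.7,72],[464.2-.384*42,-45.6+.923*42,81]):
    u=pj(p);print(u);cv2.drawMarker(c,(int(u[0]),int(u[1])),(255,0,255),0,10)
cv2.imwrite("pics/w2.png",c)
f=r.grab_frame("scene"); cv2.imwrite("pics/s2.png",f["color"][:,:,::-1])
E
```

```text
[419.03954603 -21.83877513 151.36072452] [-3.14135531e+00 -9.05155430e-05  3.92205608e-01] [-5.58506624e-02  1.38791833e-01  2.13023250e+00  3.30459155e-04
  8.72589585e-01  1.12252761e+00] [ 0.18593686 -0.96785529 -0.20325718]
[309.3135281  170.96236919]
[438.33024537 223.85751844]
[251.9010009  170.74202296]
```

View pics/w2.png

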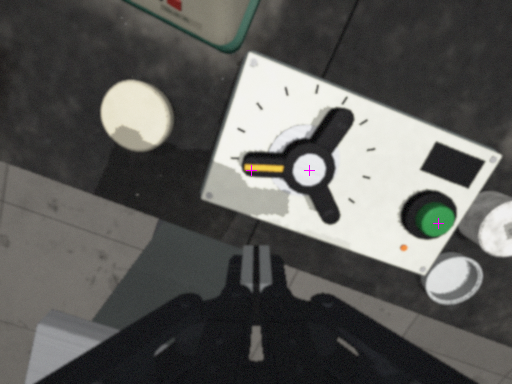

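View pics/s2.png

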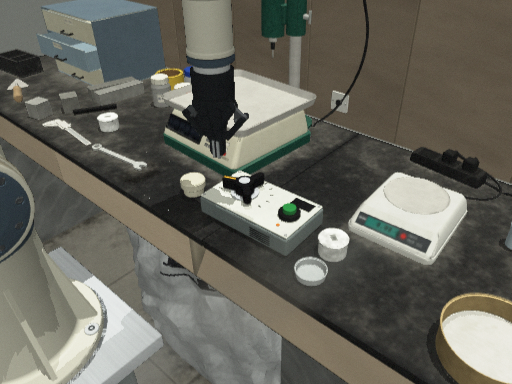

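Call:
play_rows(moves=[[[0,0,1],[0,0,20],0],[[0,0,2],[0,0,45],0],[[0,0,2.5],[0,0,65],0],[[0,0,2.5],[0,0,80],0],[[0,0,2.5],[0,0,87],0],[[0,0,2.5],[0,0,89],0],[[0,0,2.5],[0,0,89],0],[[0,0,2.5],[0,0,89],0]])

```text
clock: 4.4
eef_pos: [419.8, -22.2, 63.0]
tcp_rot: [3.141, -0.001, 0.348]
contact_force: [0.5, -0.1, -0.1]
opening: 0.003
```

```bash
cat > look.py <<'E'
import sys
from rig import r
import cv2,numpy as np
from scipy.spatial.transform import Rotation as R
H=np.array([464.2,-45.6])
def main(tag,phi):
    s=r.sense();p=s["eef_pos"];yaw=s["tcp_rot"][2]
    print(p,np.degrees(yaw),s["contact_force"],s["qpos"][5])
    f=r.grab_frame("wrist");c=f["color"][:,:,::-1].copy()
    Rw=R.from_euler("xyz",s["tcp_rot"]).as_matrix();T=np.linalg.inv(f["T_tool_cam"])
    def pj(P):
        pt=Rw.T@(np.array(P)-p); pc=T[:3,:3]@pt+T[:3,3]; q=f["K"]@pc; return q[:2]/q[2]
    for a in(0,):
        t=np.radians(phi)
        for rr in(0,42):
            u=pj([*(H+rr*np.array([np.cos(t),np.sin(t)])),82-(rr>0)]);print(u);cv2.drawMarker(c,(int(u[0]),int(u[1])),(255,0,255),0,8)
    cv2.imwrite(f"pics/w_{tag}.png",c)
    f=r.grab_frame("top");c=f["color"][120:240,160:350,::-1]
    cv2.imwrite(f"pics/t_{tag}.png",cv2.resize(c,None,fx=3,fy=3,interpolation=cv2.INTER_CUBIC))
    t=np.radians(phi);er=np.array([np.cos(t),np.sin(t)]);et=np.array([-er[1],er[0]]);d=p[:2]-H
    print("r,s",d@er,d@et, "face-contact lobe angle",[ (rr,) for rr in ()])
main(sys.argv[1],float(sys.argv[2]))
E
python3 look.py a 110
```

```text
[419.75755579 -22.18048755  63.00953106] 19.910464856157407 [ 0.49591427 -0.1267196  -0.07187619] 1.166220279856487
[338.43758691 215.60788617]
[244.9522015  214.90885746]
r,s 37.207354164961934 33.75229186820046 face-contact lobe angle []
```

View pics/w_a.png

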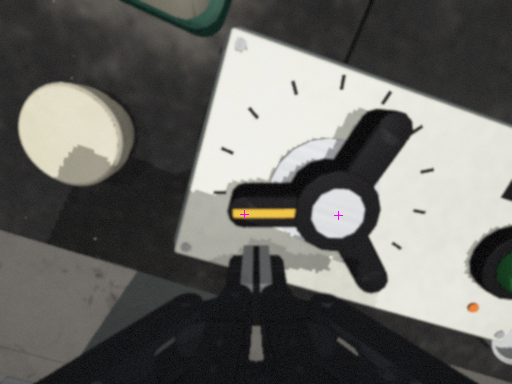

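```bash
cat > rows.py <<'E'
import sys,numpy as np
from rig import r
H=np.array([464.2,-45.6])
s=r.sense();p=s["eef_pos"];y=s["tcp_rot"][2]
X=np.array([np.cos(y),np.sin(y)]);Y=np.array([np.sin(y),-np.cos(y)])
for a in sys.argv[1:]:
    phi,rr,ss=map(float,a.split(","))
    t=np.radians(phi);er=np.array([np.cos(t),np.sin(t)]);et=np.array([-er[1],er[0]])
    d=H+rr*er+ss*et-p[:2]
    print(a,"rotz %.1f"%-(phi-90-np.degrees(y)),"x %.1f y %.1f"%(d@X,d@Y))
E
python3 rows.py 110,39,25 110,40,20 108,40,19 106,40,19 104,40,19 102,40,19 100,40,19 98,40,19 96,40,19
```

```text
110,39,25 rotz -0.1 x 8.7 y -1.7
110,40,20 rotz -0.1 x 13.7 y -2.7
108,40,19 rotz 1.9 x 16.1 y -3.3
106,40,19 rotz 3.9 x 17.5 y -3.9
104,40,19 rotz 5.9 x 19.0 y -4.5
102,40,19 rotz 7.9 x 20.5 y -5.0
100,40,19 rotz 9.9 x 21.9 y -5.4
98,40,19 rotz 11.9 x 23.4 y -5.8
96,40,19 rotz 13.9 x 25.0 y -6.1
```

Call:
play_rows(moves=[[[0,0,0],[4,-1,0],0],[[0,0,0],[8,-2,0],0],[[0,0,0],[11,-2,0],0],[[0,0,0],[13.5,-2.7,0],0],[[0,0,2],[16,-3.3,0],0],[[0,0,4],[17.5,-3.9,0],0],[[0,0,6],[19,-4.5,0],0],[[0,0,8],[20.5,-5,0],0],[[0,0,10],[22,-5.4,0],0],[[0,0,12],[23.4,-5.8,0],0],[[0,0,14],[25,-6,0],0],[[0,0,14],[25,-6,0],0],[[0,0,14],[25,-6,0],0],[[0,0,14],[25,-6,0],0]])

```text
clock: 5.9
eef_pos: [441.3, -7.9, 63.0]
tcp_rot: [-3.142, -0.001, 0.104]
contact_force: [-0.6, -0.1, 0.2]
opening: -0.003
```

```bash
python3 look.py b 86; python3 rows.py 96,40,19 93,40,19 90,40,19 87,40,19 84,40,19 81,40,19 78,40,19 75,40,19 72,40,19 70,40,19 
```

```text
[441.26996182  -7.90962996  63.02942852] 5.968132938471884 [-0.58235339 -0.06164171  0.18702888] 1.4447810622799697
[341.28633472 245.32761092]
[252.3719042  230.19393567]
r,s 35.99903958818183 25.503329068465483 face-contact lobe angle []
96,40,19 rotz -0.1 x -0.1 y -0.1
93,40,19 rotz 2.9 x 2.0 y -1.1
90,40,19 rotz 5.9 x 4.2 y -1.9
87,40,19 rotz 8.9 x 6.4 y -2.6
84,40,19 rotz 11.9 x 8.6 y -3.2
81,40,19 rotz 14.9 x 10.9 y -3.7
78,40,19 rotz 17.9 x 13.2 y -4.1
75,40,19 rotz 20.9 x 15.5 y -4.3
72,40,19 rotz 23.9 x 17.8 y -4.4
70,40,19 rotz 25.9 x 19.3 y -4.4
```

View pics/w_b.png

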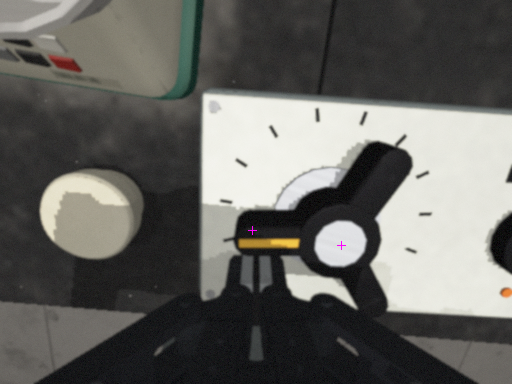

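Call:
play_rows(moves=[[[0,0,1.5],[1,-0.5,0],0],[[0,0,3],[2,-1.1,0],0],[[0,0,3],[2,-1.1,0],0],[[0,0,3],[2,-1.1,0],0]])

```text
clock: 6.4
eef_pos: [443.2, -6.6, 63.1]
tcp_rot: [-3.141, -0.002, 0.052]
contact_force: [-0.2, -0.5, -0.2]
opening: 0.005
```

```bash
python3 look.py c 86; python3 rows.py 93,40,19 90,40,19 87,40,19 84,40,19 81,40,19 78,40,19 75,40,19 72,40,19 69,40,19 
```

```text
[443.15494539  -6.61549845  63.0644739 ] 2.9567704108123847 [-0.23583009 -0.49314342 -0.22164773] 1.5003535585126684
[341.59930089 245.07378038]
[251.99590246 234.22877802]
r,s 37.421508460134966 23.713211269230058 face-contact lobe angle []
93,40,19 rotz -0.0 x 0.0 y 0.0
90,40,19 rotz 3.0 x 2.2 y -0.9
87,40,19 rotz 6.0 x 4.3 y -1.7
84,40,19 rotz 9.0 x 6.5 y -2.5
81,40,19 rotz 12.0 x 8.8 y -3.1
78,40,19 rotz 15.0 x 11.0 y -3.5
75,40,19 rotz 18.0 x 13.3 y -3.9
72,40,19 rotz 21.0 x 15.6 y -4.1
69,40,19 rotz 24.0 x 17.9 y -4.3
```

View pics/w_c.png

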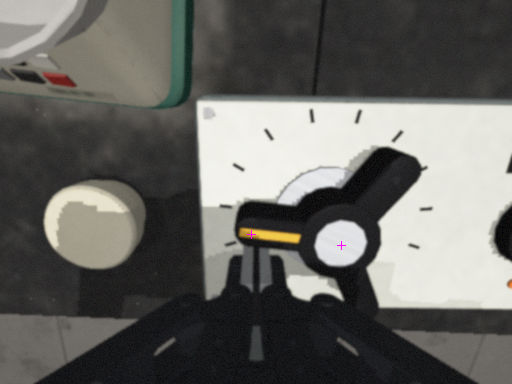

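Call:
play_rows(moves=[[[0,0,3],[2.2,-0.9,0],0],[[0,0,6],[4.3,-1.7,0],0],[[0,0,9],[6.5,-2.5,0],0],[[0,0,12],[8.8,-3.1,0],0],[[0,0,15],[11,-3.5,0],0],[[0,0,18],[13.3,-3.9,0],0],[[0,0,21],[15.6,-4.1,0],0],[[0,0,24],[17.9,-4.3,0],0],[[0,0,24],[17.9,-4.3,0],0],[[0,0,24],[17.9,-4.3,0],0]])

```text
clock: 7.5
eef_pos: [460.6, -1.4, 63.0]
tcp_rot: [-3.141, -0.001, -0.366]
contact_force: [0.2, -0.6, -0.1]
opening: -0.001
```

```bash
python3 look.py d 62; python3 rows.py 69,40,19 66,40,19 63,40,19 60,40,19 57,40,19 54,40,19 51,40,19 48,40,19 45,40,19 
```

```text
[460.62869909  -1.43249263  63.04227081] -20.944842228091986 [ 0.22924845 -0.60456887 -0.10812781] 1.9295971130395386
[341.49506264 244.99747113]
[251.85272885 233.98474433]
r,s 37.32097009607669 23.888660252476228 face-contact lobe angle []
69,40,19 rotz 0.0 x 0.2 y -0.1
66,40,19 rotz 3.0 x 2.3 y -1.0
63,40,19 rotz 6.0 x 4.5 y -1.8
60,40,19 rotz 9.0 x 6.7 y -2.5
57,40,19 rotz 12.0 x 8.9 y -3.1
54,40,19 rotz 15.0 x 11.2 y -3.6
51,40,19 rotz 18.0 x 13.5 y -4.0
48,40,19 rotz 21.0 x 15.8 y -4.2
45,40,19 rotz 24.0 x 18.1 y -4.3
```

View pics/w_d.png

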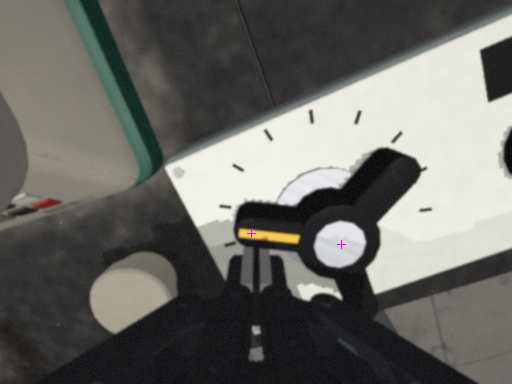

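```bash
python3 - <<'E'
from h import *
S=load("scene0.npz");T=load("top0.npz")
print("base corner scene",ray(S,[232,171],0),"top",ray(T,[200,152],0))
from rig import r
f=r.grab_frame("top");cv2.imwrite("pics/t_full.png",f["color"][:,:,::-1])
f=r.grab_frame("scene");cv2.imwrite("pics/s_d.png",cv2.resize(f["color"][60:240,120:340,::-1],None,fx=3.5,fy=3.3))
for z in(60,80,100,120,140): print(z,ray(T,[200,146],z)[:2],ray(S,[264,124],z)[:2])
E
```

```text
base corner scene [562.63850761  92.84398379   0.        ] top [525.06940463  41.18509438   0.        ]
60 [529.72940732  31.71053335] [720.61756295 123.95682047]
80 [525.96733181  28.39427524] [689.74247373  96.89024835]
100 [522.20525631  25.07801713] [658.86738451  69.82367622]
120 [518.44318081  21.76175902] [627.99229529  42.7571041 ]
140 [514.6811053   18.44550091] [597.11720606  15.69053197]
```

View pics/t_full.png

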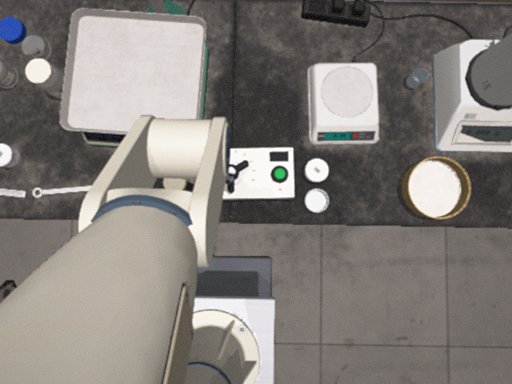

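View pics/s_d.png

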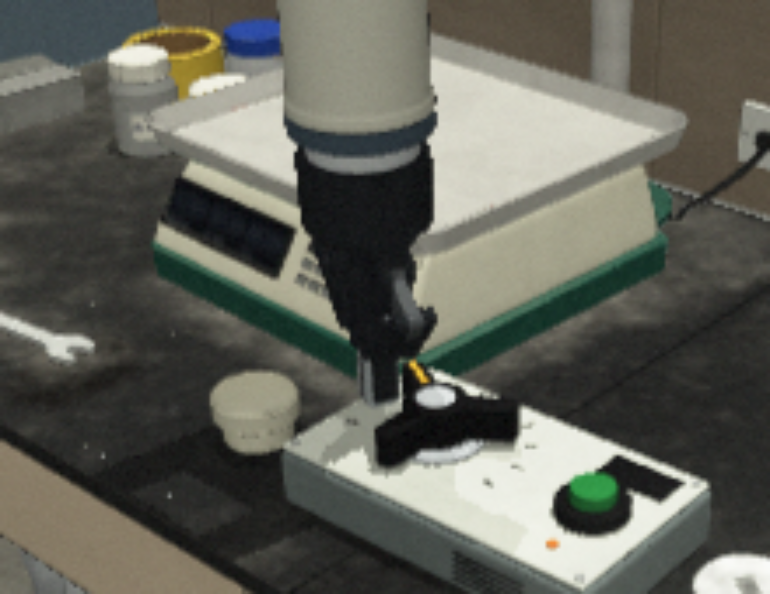

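```bash
python3 - <<'E'
from h import *
S=load("scene0.npz");T=load("top0.npz")
cv2.imwrite("pics/sc_scale.png",cv2.resize(S["color"][60:200,150:350,::-1],None,fx=3.5,fy=3.5))
def P(f):return f["K"]@np.c_[cv2.Rodrigues(f["rvec"])[0],f["tvec"]]
for a,b in(([202,137],[242,133]),([200,146],[232,171]),([209,17],[316,97])):
    X=cv2.triangulatePoints(P(T),P(S),np.float64(a),np.float64(b));X=(X[:3]/X[3]).ravel();print(X,proj(T,X),proj(S,X))
E
```

```text
[531.2208216   17.27004924 142.97950468] [[200.53399505 138.42523331]] [[243.43759126 132.87268688]]
[525.66307462  42.97261256  38.73422366] [[196.83307465 149.1086912 ]] [[235.32829361 170.72173023]]
[808.99886278  14.35617084 138.98544754] [[205.65706398  19.64466389]] [[318.59381815  96.5042601 ]]
```

View pics/sc_scale.png

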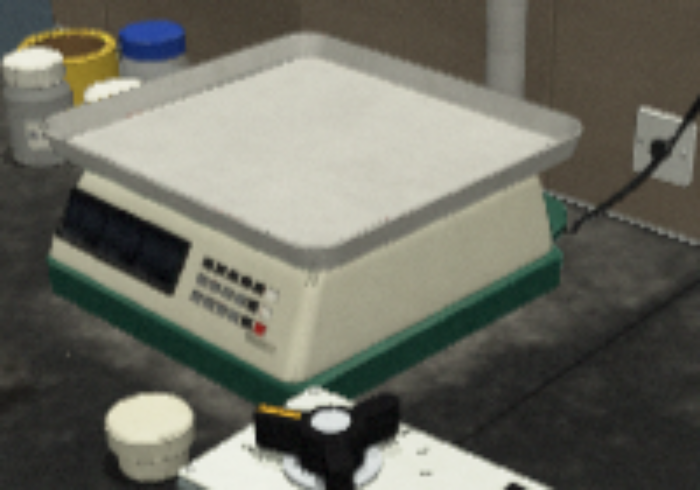

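Stop 2 is reached, with the dial at 62°. The scale's pan corner triangulates to about (531, 17, 140), too close to the gripper body for the rest of this arc. I'll do the last two clicks by pushing the lobe on the robot's side.

Call:
play_rows(moves=[[[0,0,0],[-4,0,0],0],[[0,0,0],[-4,0,-20],0],[[0,0,0],[-4,0,-60],0],[[0,0,-8],[-4,10,-100],0],[[0,0,-16],[-4,30,-110],0],[[0,0,-24],[-3,55,-110],0],[[0,0,-32],[-3,75,-110],0],[[0,0,-40],[-3,85,-110],0],[[0,0,-48],[-3,85,-110],0],[[0,0,-56],[-3,85,-110],0],[[0,0,-64],[-3,85,-110],0],[[0,0,-72],[-3,85,-110],0],[[0,0,-80],[-3,85,-110],0],[[0,0,-88],[-3,85,-110],0],[[0,0,-96],[-3,85,-110],0],[[0,0,-104],[-3,85,-110],0],[[0,0,-110],[-3,85,-110],0],[[0,0,-113],[-3,85,-110],0],[[0,0,-113],[-3,85,-110],0],[[0,0,-113],[-3,85,-110],0]])

```text
clock: 9.7
eef_pos: [426.9, -79.7, 173.0]
tcp_rot: [3.14, -0.0, 1.604]
contact_force: [-0.0, 0.0, -0.7]
opening: 0.003
```

```bash
python3 look.py e 62; python3 rows.py 182,38,33
```

```text
[426.94149276 -79.6628994  172.95692481] 91.91043752737691 [-0.00710517  0.02823596 -0.65171401] -0.22198833245685798
[303.73263414 164.25837692]
[333.53056924 117.06643968]
r,s -47.56756464922292 16.905746663935158 face-contact lobe angle []
182,38,33 rotz -0.1 x -0.2 y 0.3
```

View pics/w_e.png

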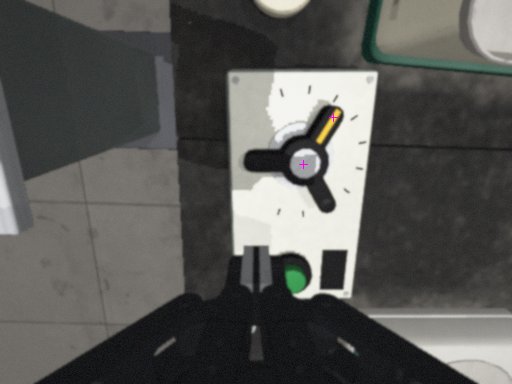

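Call:
play_rows(moves=[[[0,0,0],[0,0,20],0],[[0,0,0],[0,0,50],0],[[0,0,0],[0,0,80],0],[[0,0,0],[0,0,100],0],[[0,0,0],[0,0,108],0],[[0,0,0],[0,0,110],0],[[0,0,0],[0,0,110],0],[[0,0,0],[0,0,110],0]])

```text
clock: 10.6
eef_pos: [428.0, -79.8, 63.9]
tcp_rot: [3.139, 0.0, 1.604]
contact_force: [-0.3, -0.1, -0.0]
opening: 0.001
```

```bash
python3 look.py f 182; python3 rows.py 182,39,25 182,40,20 180,40,19 177,40,19 174,40,19 171,40,19 168,40,19 165,40,19
```

```text
[428.00306593 -79.80623126  63.88389859] 91.92622236454672 [-0.28479124 -0.11982937 -0.02521687] -0.2223897124091968
[338.46866943 216.61972032]
[245.77104251 215.96279616]
r,s 37.368664135254924 32.92213896499491 face-contact lobe angle []
182,39,25 rotz -0.1 x 7.9 y -1.6
182,40,20 rotz -0.1 x 12.9 y -2.6
180,40,19 rotz 1.9 x 15.3 y -3.2
177,40,19 rotz 4.9 x 17.5 y -4.1
174,40,19 rotz 7.9 x 19.7 y -4.8
171,40,19 rotz 10.9 x 21.9 y -5.5
168,40,19 rotz 13.9 x 24.2 y -6.0
165,40,19 rotz 16.9 x 26.4 y -6.4
```

View pics/w_f.png

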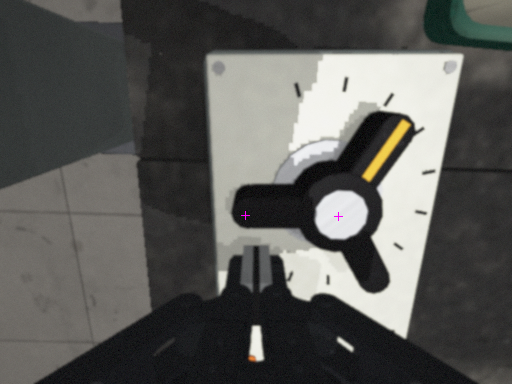

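Call:
play_rows(moves=[[[0,0,0],[4,-1,0],0],[[0,0,0],[8,-2,0],0],[[0,0,0],[11,-2,0],0],[[0,0,0],[13,-2.6,0],0],[[0,0,2],[15.3,-3.2,0],0],[[0,0,5],[17.5,-4.1,0],0],[[0,0,8],[19.7,-4.8,0],0],[[0,0,11],[22,-5.5,0],0],[[0,0,14],[24.2,-6,0],0],[[0,0,17],[26.4,-6.4,0],0],[[0,0,17],[26.4,-6.4,0],0],[[0,0,17],[26.4,-6.4,0],0]])

```text
clock: 11.9
eef_pos: [420.6, -53.5, 63.8]
tcp_rot: [3.139, -0.001, 1.309]
contact_force: [0.9, -0.1, 0.8]
opening: 0.0
```

```bash
python3 look.py g 38; python3 rows.py 162,40,19 159,40,19 156,40,19 153,40,19 150,40,19 147,40,19 144,40,19 141,40,19
```

```text
[420.6286242  -53.54395317  63.81634852] 75.02858507164085 [ 0.87376195 -0.06658411  0.77868565] 0.1305253427233934
[341.48145778 244.31287738]
[406.3326781  174.15881987]
r,s -39.22549860684548 20.565296978303294 face-contact lobe angle []
162,40,19 rotz 3.0 x 2.1 y -1.0
159,40,19 rotz 6.0 x 4.3 y -1.8
156,40,19 rotz 9.0 x 6.5 y -2.5
153,40,19 rotz 12.0 x 8.8 y -3.1
150,40,19 rotz 15.0 x 11.0 y -3.6
147,40,19 rotz 18.0 x 13.3 y -3.9
144,40,19 rotz 21.0 x 15.6 y -4.2
141,40,19 rotz 24.0 x 17.9 y -4.3
```

View pics/w_g.png

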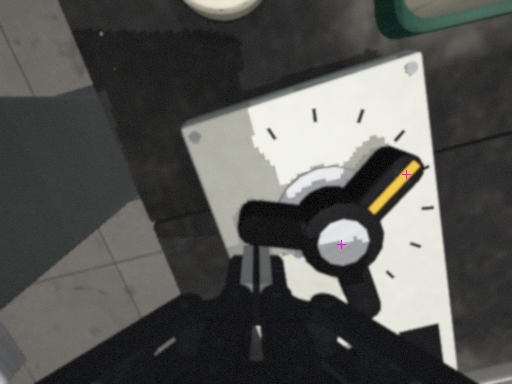

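Call:
play_rows(moves=[[[0,0,3],[2.1,-1,0],0],[[0,0,6],[4.3,-1.8,0],0],[[0,0,9],[6.5,-2.5,0],0],[[0,0,12],[8.8,-3.1,0],0],[[0,0,15],[11,-3.6,0],0],[[0,0,17],[12.5,-3.8,0],0],[[0,0,19],[14,-4,0],0],[[0,0,21],[15.6,-4.2,0],0],[[0,0,22.5],[16.7,-4.2,0],0],[[0,0,24],[17.9,-4.3,0],0],[[0,0,24],[17.9,-4.3,0],0],[[0,0,24],[17.9,-4.3,0],0]])

```text
clock: 13.2
eef_pos: [421.3, -35.2, 63.9]
tcp_rot: [3.139, -0.002, 0.891]
contact_force: [0.4, 0.5, -0.9]
opening: -0.002
```

```bash
python3 look.py h 14
```

```text
[421.29677531 -35.2338976   63.85946803] 51.03826220810389 [ 0.41150529  0.48082701 -0.9325714 ] 0.5926606077208697
[341.00796319 244.21550921]
[405.75407358 174.06788689]
r,s -39.121028422158574 20.43741429832467 face-contact lobe angle []
```

View pics/w_h.png

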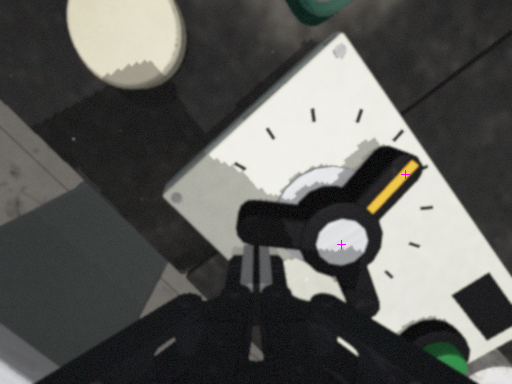

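Call:
play_rows(moves=[[[0,0,0],[-6,0,0],0],[[0,0,0],[-6,0,-15],0],[[0,0,0],[-6,0,-45],0],[[0,0,0],[-10,8,-70],0],[[0,0,0],[-25,35,-70],0],[[0,0,0],[-45,70,-70],0],[[0,0,0],[-65,100,-70],0],[[0,0,0],[-74.3,114,-60],0],[[0,0,0],[-74.3,114,-50],0],[[0,0,0],[-74.3,114,-50],0],[[0,0,0],[-74.3,114,-50],0],[[0,0,0],[-74.3,114,-50],0]])

```text
clock: 14.5
eef_pos: [462.5, -163.7, 113.9]
tcp_rot: [3.14, -0.002, 0.892]
contact_force: [0.1, 0.6, 0.9]
opening: 0.002
```

```bash
python3 look.py i 14; python3 - <<'E'
from h import *
from rig import r
f=r.grab_frame("scene"); cv2.imwrite("pics/s_i.png",cv2.resize(f["color"][120:280,170:370,::-1],None,fx=3.5,fy=3.5,interpolation=cv2.INTER_CUBIC))
E
```

```text
[ 462.54553658 -163.67543163  113.93896752] 51.093610961977454 [0.06104512 0.59069021 0.93420684] 0.3341255744612904
[122.02702128  79.64362628]
[162.76481022   9.29923854]
r,s -30.170351028390478 -114.1678357624646 face-contact lobe angle []
```

View pics/s_i.png

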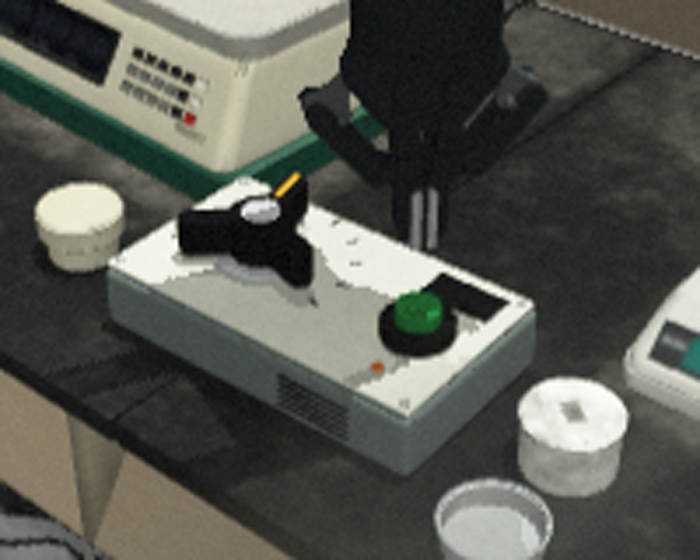

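View pics/t_i.png

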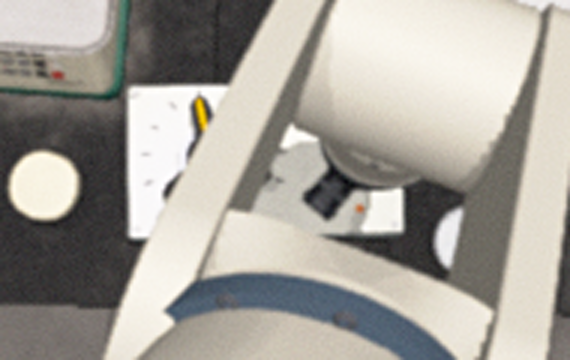

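View pics/w_i.png

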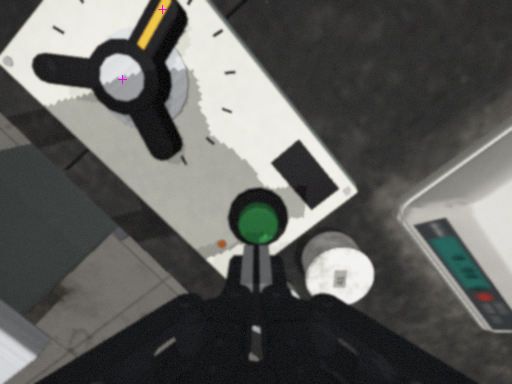

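Call:
play_rows(moves=[[[0,0,0],[-0.5,1,10],0],[[0,0,0],[-0.5,1,25],0],[[0,0,0],[-0.5,1,35],0],[[0,0,0],[-0.5,1,39],0],[[0,0,0],[-0.5,1,41],0],[[0,0,0],[-0.5,1,43],0],[[0,0,0],[-0.5,1,44.5],0],[[0,0,0],[-0.5,1,46],0],[[0,0,0],[-0.5,1,47],0],[[0,0,0],[-0.5,1,48],0],[[0,0,0],[-0.5,1,48],0],[[0,0,0],[-0.5,1,48],0]])

```text
clock: 15.85
eef_pos: [463.8, -165.2, 66.5]
tcp_rot: [3.138, -0.002, 0.892]
contact_force: [-1.6, 0.7, 5.0]
opening: -0.004
```

```bash
python3 - <<'E'
from h import *
from rig import r
s=r.sense();print(s["eef_pos"],s["contact_force"])
f=r.grab_frame("scene"); cv2.imwrite("pics/s_j.png",cv2.resize(f["color"][150:250,230:340,::-1],None,fx=6,fy=6,interpolation=cv2.INTER_CUBIC))
E
```

```text
[ 463.78419918 -165.17455713   66.45912045] [-1.63062413  0.70340979  4.97167039]
```

View pics/s_j.png

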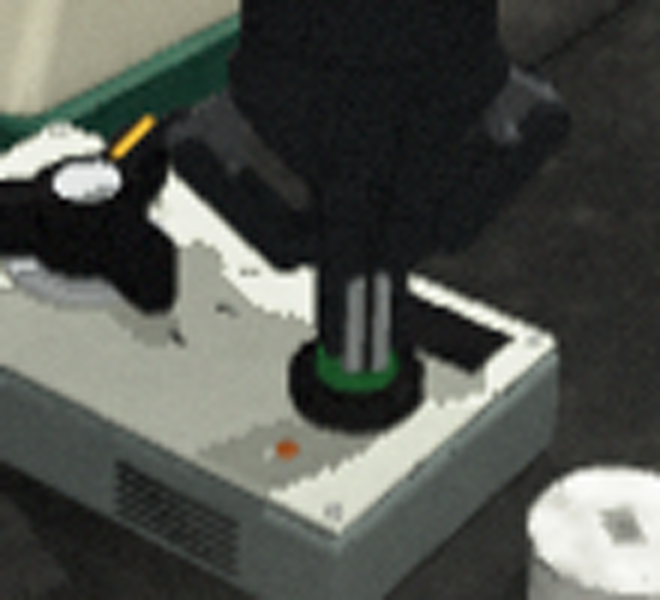

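Fingertip is on the green button and about 5.5 mm down at 5 N. I'll push on until the end stop shows up as a force rise.

Call:
play_rows(moves=[[[0,0,0],[0,0,0.5],0],[[0,0,0],[0,0,1],0],[[0,0,0],[0,0,1.5],0],[[0,0,0],[0,0,1.5],0],[[0,0,0],[0,0,1.5],0]])

```text
clock: 16.4
eef_pos: [463.9, -165.2, 65.8]
tcp_rot: [3.138, -0.002, 0.892]
contact_force: [-4.9, 1.7, 18.5]
opening: -0.0
```

Call:
play_rows(moves=[[[0,0,0],[0,0,-3],0],[[0,0,0],[0,0,-10],0],[[0,0,0],[0,0,-30],0],[[0,0,0],[0,0,-70],0],[[0,0,0],[0,0,-110],0],[[0,0,0],[-30,20,-150],0],[[0,0,0],[-60,50,-170],0],[[0,0,0],[-100,80,-180],0],[[0,0,0],[-130,110,-180],0],[[0,0,0],[-160,140,-180],0],[[0,0,0],[-180,170,-180],0],[[0,0,0],[-190,200,-180],0],[[0,0,0],[-200,230,-180],0],[[0,0,0],[-200,230,-180],0],[[0,0,0],[-200,230,-180],0],[[0,0,0],[-200,230,-180],0]])

```text
clock: 18.0
eef_pos: [515.9, -464.3, 245.9]
tcp_rot: [3.139, -0.002, 0.892]
contact_force: [-0.6, 0.0, -0.3]
opening: -0.001
```

```bash
python3 - <<'E'
from h import *
from rig import r
s=r.sense();print(s["eef_pos"],s["contact_force"],s["qvel"])
f=r.grab_frame("scene"); cv2.imwrite("pics/s_k.png",cv2.resize(f["color"][130:300,170:370,::-1],None,fx=3.5,fy=3.5,interpolation=cv2.INTER_CUBIC))
f=r.grab_frame("top"); c=f["color"].copy()
t=np.radians(14)
for P in([464.2,-45.6,82],[464.2+42*np.cos(t),-45.6+42*np.sin(t),81]): print(proj(f,P))
cv2.imwrite("pics/t_k.png",cv2.resize(c[120:240,160:350,::-1],None,fx=4,fy=4,interpolation=cv2.INTER_CUBIC))
for o in("tin","dish","cap"): print(o,[(d["conf"],d["location"]) for d in r.silhouettes(f,o)][:1])
E
```

```text
[ 515.94291375 -464.32214423  245.92388601] [-0.56716319  0.02472727 -0.32918221] [ 0.00237412 -0.01169561  0.00542024 -0.00248684  0.00060033 -0.00013789]
[[230.11503058 171.97696557]]
[[226.30545366 155.06078293]]
tin [(0.62, [316.2, 173.5])]
dish [(0.8, [316.5, 199.2])]
cap [(0.71, [174.5, 180.9])]
```

View pics/t_k.png

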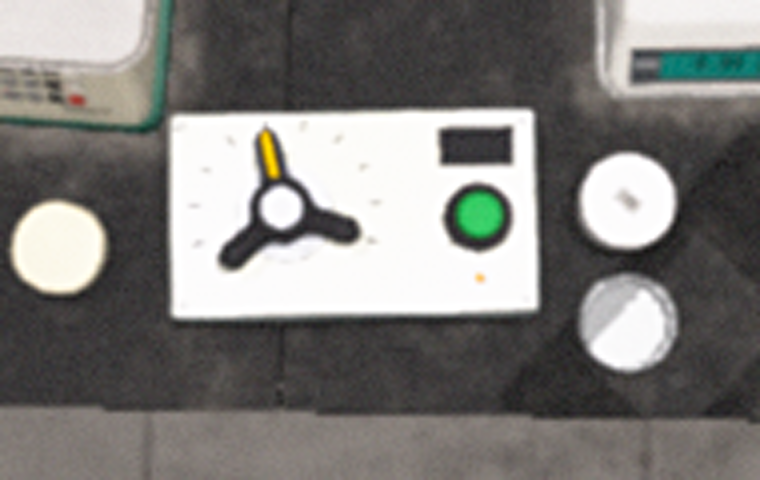

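View pics/s_k.png

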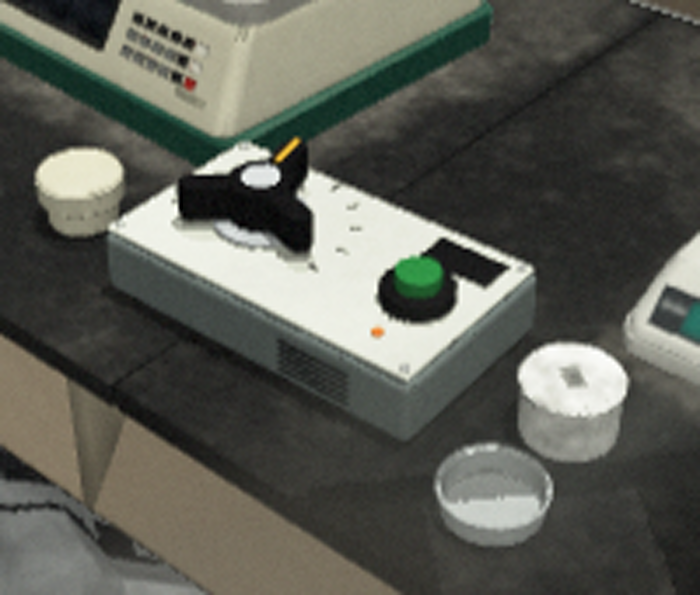

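The yellow lobe now sits on the fifth tick (stop 4), at (267,130) in the top crop. Four ticks show to its left, the button is up, and the tin, dish and cap look unmoved.

```bash
python3 -c "
from rig import r
print(r.sign_off())"
```

```text
the job is handed in; nothing more can be done
None
```

I turned the dial clockwise by exactly four clicks, from the first stop to the fifth. I then pressed the green button to its end stop, let it go, and handed the job in. No verdict was reported.

- **Dial:** I pushed the yellow lobe for the first two clicks. For the last two I used the lobe nearest the robot, because the scale's pan would have come within a few millimetres of the gripper body. The first click needed a little more push than planned. The final pictures show the yellow line on the fifth tick, at about 14°, where it started at about 110°.
- **Button:** I pressed until the force rose to 18.5 N with the fingertip about 6 mm down. The final picture shows the button up again.
- **Tin, dish and cap:** They look unmoved. The network's spot for the tin shifted about 3 pixels (about 7 mm), with a low confidence of 0.62, but the tin's outline is in the same place in the before and after pictures. I take this as network noise.
- **At hand-in:** The arm was clear of everything, with a force reading near zero. The clock was at about 18 s of the 58 s allowed.

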